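Unlatch the vial carousel by its hidden release groove

ROBOT

A 6-joint arm with a two-finger parallel gripper is mounted at the origin on a cart in front of the work surface, level with it; the furniture and walls round the work are solid. World frame = base frame: x ahead of the robot, y to its left, z up, the work surface at z = 0. Lengths are in m, angles in rad, forces in N, time in s.
With the tool pointing down it reaches from about 0.375 to 0.975 m from the base axis. Payload 3.8 kg.
Tool frame: the origin (TCP) lies midway between the tips of the shut fingers; the grasp point (between the pads) lies 19 mm behind it; z points along the fingers, y is the direction in which the jaws open and shut (so a half turn about z gives the same grasp; the last joint's range is limited). The gripper opens to 85 mm and grips with 20 to 120 N. Pads are 22 mm wide; open, the fingers measure 114 mm over their backs; the gripper's body (76 mm by 85 mm) begins 54 mm behind the grasp point. The pads swing forward as they close: fully open they stand 13 mm farther back than shut.
Start: joints at [-1.141, 0.264, 1.604, -0, 1.274, -0.037], TCP at [0.304, -0.603, 0.193] pointing down, gripper open.
Joint ranges: [-2.63, 2.63], [-0.94, 2.18], [0.31, 2.57], [-1.31, 4.45], [0, 2.66], [-2.55, 2.55]. Speed limits (rad/s): [2.57, 2.57, 3.14, 3.14, 3.14, 3.14].

INTERFACE

Orientations are given as a rotation vector (axis times angle).
In Python, from workcell import bot gives the robot as it stands.
- The arm moves only by the shell command python3 -m inch 'ROWS' [FORCE]. ROWS is JSON, a list of rows, each an object of numbers: "dx", "dy", "dz": the shift along the tool's x, y, z in m; "ax", "ay", "az": the turn, a rotation vector about the tool's x, y, z in degrees; "fingers": the opening, from -1 (shut) to 1 (fully open). A call has 1 to 20 rows; each row is the pose to reach, as a shift and turn from the pose measured when the call began, along the tool's axes at that moment; what a row does not reach only later rows make up. A row lasts 1/8 s, in which the tool goes at most 62.5 mm and 10.7 degrees, less where a joint would pass 70% of its speed; a pose out of reach is approached as far as the arm can. A call with a gripper value outside its range is refused whole. The fingers move at their own pace and stop on an object; FORCE is the grip in N (left out, the last holds). Time passes only in rows, so rows that repeat a pose let the fingers close. It gives the time, the measured TCP pose, the force and the opening at its end, in the units of the state.
- bot.read_state(): the state, without advancing time (a new reading comes with each control period).
- bot.read_camera(name): name is "scene" or "top"; returns (picture, depth): 480x640x3 uint8, blue, green, red; 480x640 float32, m along the optical axis (not along the pixel's ray), 0 where there is no reading.
- bot.get_calibration(name): a dict with "intrinsics" (3x3 intrinsics, pixels), "view" (4x4, takes a point from world to camera coordinates). Camera axes: x right, y down, z forward; pixel columns grow to the right and rows downward; lengths in m; the calibration is good to about 2 mm. A picture is of the moment at which its call begins. get_calibration takes no time and is no camera call.
- bot.finish_job(): hands the job in, once; it reports no verdict.
Trained networks look in the newest picture that a camera, given by its name, has taken for a name from the list of things; names that differ only in an ending like _2 or _b are one class to them, and where a whole thing is asked for, a point or a joint stands for the part that bears it (a point fixed in the world has none). Each returns a list of dicts, best first, with "p" (0 to 1); they miss things now and then, are a little off and sometimes report something else, mostly with a low value. They report only what shows in the picture. A call takes as long as a camera call.
- bot.masks_of(camera, thing): "region" (480x640 bool, what is visible of it) and "box" ([left, top, right, bottom] in pixels, round what is visible of it).
The state is a dict: "time": time; "q": joint angles; "joint_vel": joint speeds; "joint_torque": joint torques, N m; "tool_pos": TCP position; "tcp_rot": TCP orientation; "wrist_force": force on the tool from outside, world axes, zero at the start; "torque": the same for the moment, N m; "width": opening from 0.0 (shut) to 1.0 (fully open).
Only numpy, scipy, OpenCV 4.12 (cv2) and the standard library are available. Lean on these libraries where they do the work, as an engineer would, in place of code of your own. Each camera call takes 0.05 s, during which the arm holds its last target. There are 200 camera calls.

TASK

Unlock the round black vial carousel on its white stand so that it is ready to be swapped: one shallow release groove is cut somewhere into the edge of its rim, black on black, hard to see and to be found by feel along the rim. Press the spring catch inside it down with the fingertips until the catch lets go. Take the hand away and let the carousel spring up on its own; do not lift it off its stand or lean on it hard, and leave the things beside it where they are.

Things in the scene. Friction and masses are not known exactly. Their poses are not given: they have to be found in the camera images.
- carousel_stand: White low drive housing, square with round corners, 180 x 180 x 40 mm, fixed to the worktop; small key panel on the side facing its -x. Origin at the centre of its underside, z up. On it sits the black vial carousel, 168 mm diameter, about the same vertical axis; it does not turn unless pushed sideways with more than about 14 N.
- rim_centre (a point): Point on the carousel's axis at the level of its flat top while locked, 79 mm above the worktop. From 54 to 84 mm radius the top is a bare flat rim, to feel along. Inside that, vials on a circle of 32.5 mm radius stand 13 mm above the top, and a metal hub knob 22 mm. Fixed to the stand: its x and y axes are the stand's.
- groove_level (a point): Point on the axis 12 mm below rim_centre, level of the groove's floor. The groove is at ONE unknown angle about the axis: open above and outward, 54 to 84 mm radius, side walls radial, 39 degrees apart (48 mm at 70 mm radius). There a fingertip sliding on the rim loses its support by at least 5 mm. Its middle lies 0.1 to 3.75 rad anticlockwise (from above) of the stand's +x, never to the right.
- catch (a joint): Angle of the catch, a black pad on the groove's floor sloping up outward: inner end 12 mm, outer end 5 mm below the rim. 0 at rest, 0.27 rad fully pressed (pad level, 12 mm below the rim). Lets go of the carousel at about 0.17 rad; 3 N straight down at 80 mm radius or 6 N at 70 mm do it. Springs back when freed.
- carousel (a joint): Height of the carousel above its locked place, in m: 0 when locked. Once the catch has let go, a spring under it (about 11 N at first) lifts it by 12 mm, as far as the fingers make way; it stays there by itself. It can be lifted farther off its spindle, which is not wanted.
- vial_rack: Blue plastic vial rack with some vials in it, 42 x 98 x 36 mm, loose bystander beside the stand. Origin at the centre of its underside, long side along its y.
- jar_std: Small jar with a white screw cap, 34 mm diameter, 64 mm high, loose bystander. Origin at the centre of its underside.
- cap_blue_1: Round blue bottle cap, 39 mm diameter, 22 mm high, loose bystander lying on the worktop. Origin at the centre of its underside.

How it is judged:
On the way, in this order (a step that is already met when the one before it is completed fails the run):
1. the catch in the release groove is pressed down (0.15 rad or more) (value of joint catch above 0.15 rad and contact force between the fingers and carousel_stand above 1 N).
2. the carousel has sprung up by 9 mm or more (value of joint carousel above 0.009 m), for 0.2 s.
At the end, for the whole second after the job is handed in: The carousel stands free, 9 to 16 mm above its locked place, the catch has sprung back (under 0.06 rad), and vial rack, jar and cap are within 20 mm of where they stood (value of joint carousel between 0.009 and 0.016 m and value of joint catch below 0.06 rad and linear speed of jar_std below 0.02 m/s and distance of each of vial_rack, jar_std, cap_blue_1 from where it was at the start of the episode below 0.02 m); the robot touches nothing.
It fails at once if the carousel is lifted more than 20 mm off its locked place (value of joint carousel above 0.02 m).
It fails at once if the hand leans on the carousel or its stand with more than 45 N (contact force between the arm and carousel_stand above 45 N).
It fails at once if the fingers bear on the carousel or its stand with more than 45 N (contact force between the fingers and carousel_stand above 45 N).
It fails at once if the vial rack, the jar or the cap is lifted or pushed away (distance of any of vial_rack, jar_std, cap_blue_1 from where it was at the start of the episode above 0.02 m).
It also fails if it takes over 64 s, if anything falls off the work surface, if the arm or the gripper's body presses on something with over 40 N, if the wrist force passes 120 N, or if a joint passes its speed limit or range.

## Working session

There is one attempt and no reset: what is moved stays moved. The work goes in short steps, Python scripts to look and compute and a shell command to move; the robot and the scene stay as the last step left them, time stands still between calls to the robot, and variables do not carry over. Pictures are saved under pics/ and viewed, about 8 in all and at most 12, crops included, and the job is handed in when it is done.

```bash
mkdir -p pics; cat > h.py <<'E'
import numpy as np,cv2
from workcell import bot
from scipy.spatial.transform import Rotation as R
def pts(cam,d):
    c=bot.get_calibration(cam);K=np.array(c["intrinsics"]);V=np.linalg.inv(np.array(c["view"]))
    v,u=np.mgrid[:480,:640];P=np.stack([(u-K[0,2])*d/K[0,0],(v-K[1,2])*d/K[1,1],d],-1)
    return P@V[:3,:3].T+V[:3,3]
E
python3 - <<'E'
from h import *
for cam in("scene","top"):
    im,d=bot.read_camera(cam);cv2.imwrite(f"pics/{cam}0.png",im);P=pts(cam,d)
    np.save(f"{cam}.npy",P)
    for t in("carousel_stand","carousel","vial_rack","jar_std","cap_blue_1"):
        for m in bot.masks_of(cam,t)[:2]:
            r=m["region"]&(d>0);q=P[r]
            if len(q): print(cam,t,round(m["p"],2),m["box"],np.median(q,0).round(3),np.percentile(q,2,0).round(3),np.percentile(q,98,0).round(3))
s=bot.read_state();print(s["time"],s["tool_pos"],s["tcp_rot"],s["width"])
E
```

```text
scene carousel_stand 0.75 [236.2, 178.6, 331.6, 244.9] [0.545 0.24  0.062] [0.475 0.2   0.009] [0.644 0.362 0.093]
scene carousel 0.67 [246.3, 175.2, 319.2, 224.8] [0.553 0.261 0.078] [0.484 0.211 0.045] [0.637 0.367 0.097]
scene jar_std 0.88 [344.6, 287.9, 366.8, 329.5] [ 0.525 -0.074  0.044] [ 0.516 -0.081  0.005] [ 0.543 -0.053  0.065]
scene cap_blue_1 0.77 [276.5, 275.9, 299.1, 298.6] [0.465 0.057 0.02 ] [ 0.448  0.046 -0.001] [0.487 0.084 0.023]
top carousel_stand 0.56 [153.2, 175.3, 267.6, 286.7] [0.559 0.287 0.078] [0.479 0.209 0.032] [0.648 0.376 0.095]
top carousel 0.66 [153.4, 174.5, 260.7, 281.6] [0.564 0.293 0.079] [0.49  0.217 0.06 ] [0.641 0.372 0.099]
top vial_rack 0.76 [332.3, 227.1, 394.7, 261.2] [0.549 0.044 0.021] [ 0.524 -0.003 -0.001] [0.575 0.091 0.037]
top jar_std 0.62 [415.8, 244.8, 443.3, 271.5] [ 0.53  -0.058  0.063] [ 0.516 -0.075  0.003] [ 0.545 -0.045  0.066]
top cap_blue_1 0.56 [331.7, 285.2, 361.7, 307.6] [0.467 0.07  0.021] [0.45  0.052 0.018] [0.484 0.087 0.025]
0.6 [ 0.30376699 -0.60279381  0.19330177] [3.05641457e+00 7.26540453e-01 6.44689902e-05] 0.9980927771811203
```

```bash
python3 - <<'E'
from h import *
P=np.load("top.npy");im=cv2.imread("pics/top0.png")
c=im[150:310,130:300];a=cv2.resize(c,None,fx=3,fy=3,interpolation=2)
g=cv2.LUT(a,(255*(np.arange(256)/255)**.4).astype(np.uint8))
s=cv2.imread("pics/scene0.png")[150:350,200:400];s=cv2.resize(s,(480,480))
o=np.full((480,800,3),0,np.uint8);g=cv2.resize(g,(400,376));s=cv2.resize(s,(400,400));o[:376,:400]=g;o[:400,400:]=s
cv2.imwrite("pics/c1.png",o)
# circle fit of dark rim by top plane mask
m=(abs(P[...,2]-.079)<.006)&(abs(P[...,0]-.56)<.11)&(abs(P[...,1]-.29)<.11)
q=P[m];h=cv2.minEnclosingCircle(q[:,:2].astype(np.float32));print(h,np.median(q[:,2]))
w=(P[...,2]>.03)&(P[...,2]<.047)&(abs(P[...,0]-.56)<.13)&(abs(P[...,1]-.29)<.13)
print(w.sum(),cv2.minAreaRect(P[w][:,:2].astype(np.float32)*1000), P[w].min(0),P[w].max(0))
hub=P[(P[...,2]>.095)&(abs(P[...,0]-.56)<.03)&(abs(P[...,1]-.29)<.03)];print(len(hub),hub.mean(0))
cx,cy=h[0]
r=np.hypot(P[...,0]-cx,P[...,1]-cy);t=np.degrees(np.arctan2(P[...,1]-cy,P[...,0]-cx))
for k in range(-180,180,10):
    z=P[...,2][(r>.060)&(r<.078)&(t>=k)&(t<k+10)];print(k,len(z),(np.percentile(z,[10,50,90])*1000).round(1),end=' | ')
E
```

```text
((0.5666980743408203, 0.2971266210079193), 0.0849572941660881) 0.07891410410371547
2543 ((565.9381103515625, 296.553955078125), (181.25790405273438, 180.17579650878906), 5.59633207321167) [0.47204128 0.20159157 0.03009338] [0.66199318 0.39149542 0.04689893]
226 [0.56622163 0.29580037 0.10049329]
-180 87 [77.  78.7 80.4] | -170 82 [77.  78.7 80.7] | -160 91 [76.7 79.2 80.9] | -150 87 [77.4 79.2 80.7] | -140 88 [76.5 78.5 80.5] | -130 89 [77.2 79.1 80.8] | -120 86 [76.9 79.  81.1] | -110 86 [76.9 78.8 80.8] | -100 87 [76.7 78.9 81. ] | -90 84 [76.8 79.1 80.8] | -80 87 [76.7 78.6 80.6] | -70 85 [76.9 78.5 80.6] | -60 84 [76.7 78.8 80.6] | -50 83 [76.7 78.7 80.9] | -40 85 [77.2 79.  80.9] | -30 82 [76.7 78.8 80.7] | -20 81 [76.3 78.8 81.1] | -10 81 [77.1 79.  81.1] | 0 82 [76.7 79.3 81.1] | 10 81 [77.3 78.9 80.9] | 20 82 [77.4 79.2 81.1] | 30 81 [77.2 78.9 80.5] | 40 84 [76.8 78.6 80.8] | 50 82 [77.5 79.2 81. ] | 60 83 [77.  79.  80.9] | 70 81 [76.9 78.8 81.1] | 80 85 [77.3 79.1 81.5] | 90 85 [76.5 78.9 80.6] | 100 99 [64.6 72.1 79.9] | 110 88 [68.1 71.  73.2] | 120 88 [68.7 71.1 74. ] | 130 92 [67.7 70.5 73.4] | 140 67 [70.5 78.1 79.8] | 150 86 [77.2 78.9 80.8] | 160 89 [77.3 79.2 80.9] | 170 85 [76.9 78.7 80.8] |
```

View pics/c1.png

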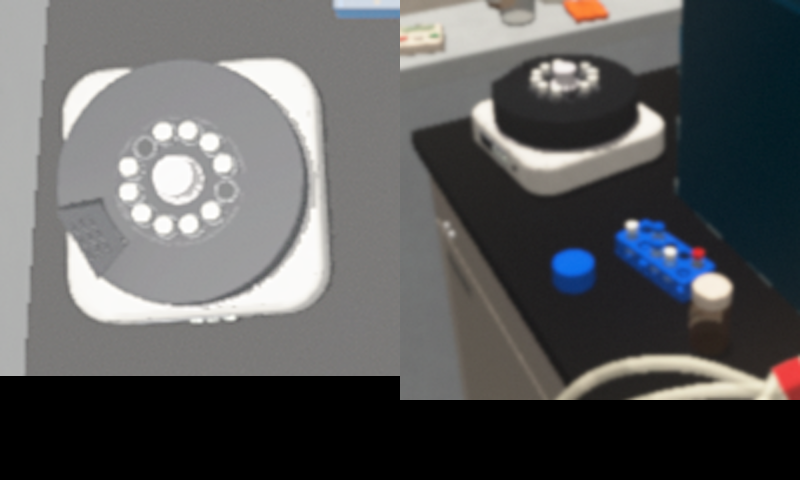

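View pics/top0.png

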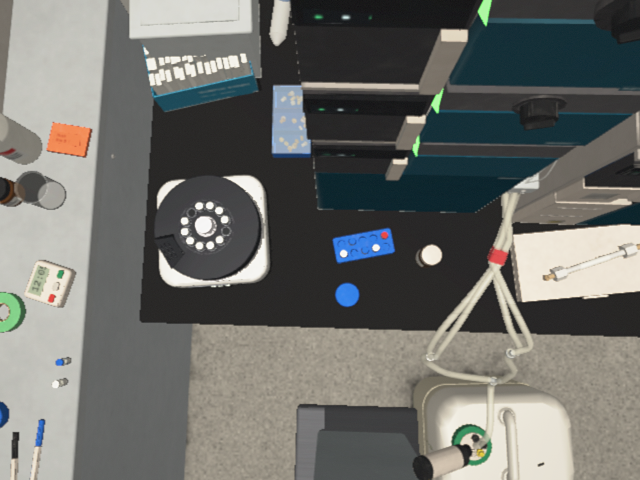

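```bash
python3 - <<'E'
from h import *
P=np.load("top.npy");S=np.load("scene.npy")
for u,v in[(430,350),(497,256),(465,300),(470,440),(440,463),(500,430),(360,440),(350,190),(410,205),(470,205),(300,120),(400,60),(500,60),(515,180),(600,260),(600,180),(560,390)]:
    print((u,v),P[v,u].round(3))
for n,A in(("top",P),("scene",S)):
    q=A.reshape(-1,3)
    for y0 in np.arange(-.8,.5,.1):
        b=q[(q[:,1]>y0)&(q[:,1]<y0+.1)&(q[:,2]>.1)&(q[:,0]>.1)&(q[:,0]<1.2)]
        if len(b):print(n,round(y0,1),len(b),"xmin,1%",b[:,0].min().round(3),np.percentile(b[:,0],1).round(3),"zmax",b[:,2].max().round(2), "zmax x<.6",b[b[:,0]<.6][:,2].max(initial=0).round(2))
cx,cy=.5665,.2967
r=np.hypot(P[...,0]-cx,P[...,1]-cy);t=np.degrees(np.arctan2(P[...,1]-cy,P[...,0]-cx))
g=(r>.058)&(r<.080)&(P[...,2]<.0755)&(P[...,2]>.055);print(g.sum(),np.percentile(t[g],[1,5,25,50,75,95,99]))
for k in range(96,150,3):
    z=P[...,2][(r>.058)&(r<.08)&(t>=k)&(t<k+3)];print(k,(np.median(z)*1000).round(1),end='|')
print(R.from_rotvec(bot.read_state()["tcp_rot"]).as_matrix().round(3))
E
```

```text
(430, 350) [ 0.38  -0.071  0.006]
(497, 256) [ 0.533 -0.166  0.062]
(465, 300) [ 0.463 -0.115  0.063]
(470, 440) [ 0.169 -0.214 -0.313]
(440, 463) [ 0.146 -0.129 -0.207]
(500, 430) [ 0.185 -0.29  -0.349]
(360, 440) [ 0.111  0.009 -0.542]
(350, 190) [0.61  0.073 0.179]
(410, 205) [ 0.61  -0.026  0.075]
(470, 205) [ 0.609 -0.117  0.089]
(300, 120) [0.761 0.155 0.029]
(400, 60) [0.608 0.056 0.606]
(500, 60) [ 0.608 -0.009  0.609]
(515, 180) [ 0.611 -0.132  0.257]
(600, 260) [ 0.534 -0.338  0.038]
(600, 180) [ 0.596 -0.203  0.331]
(560, 390) [ 0.225 -0.584 -0.753]
top -0.4 375 xmin,1% 0.593 0.594 zmax 0.21 zmax x<.6 0.21
top -0.3 4383 xmin,1% 0.59 0.592 zmax 0.42 zmax x<.6 0.41
top -0.2 9088 xmin,1% 0.594 0.604 zmax 0.61 zmax x<.6 0.32
top -0.1 24032 xmin,1% 0.588 0.591 zmax 0.69 zmax x<.6 0.69
top -0.0 26839 xmin,1% 0.444 0.444 zmax 0.97 zmax x<.6 0.97
top 0.1 5984 xmin,1% 0.604 0.604 zmax 0.69 zmax x<.6 0.0
top 0.2 2969 xmin,1% 0.555 0.561 zmax 0.19 zmax x<.6 0.1
top 0.3 3957 xmin,1% 0.558 0.576 zmax 0.19 zmax x<.6 0.1
top 0.4 140 xmin,1% 0.829 0.83 zmax 0.19 zmax x<.6 0.0
scene -0.6 1
[... 216 characters left out ...]
zmax x<.6 0.5
scene -0.2 16461 xmin,1% 0.601 0.605 zmax 0.49 zmax x<.6 0.0
scene -0.1 24894 xmin,1% 0.1 0.103 zmax 0.5 zmax x<.6 0.5
scene -0.0 14091 xmin,1% 0.1 0.113 zmax 0.48 zmax x<.6 0.48
scene 0.1 1325 xmin,1% 0.603 0.604 zmax 0.47 zmax x<.6 0.0
scene 0.2 38 xmin,1% 0.555 0.555 zmax 0.1 zmax x<.6 0.1
scene 0.3 9 xmin,1% 0.558 0.558 zmax 0.1 zmax x<.6 0.1
446 [-125.98182143    8.78974661  110.25530491  120.89992181  131.38154857
  139.58497904  162.92967399]
96 78.8|99 79.3|102 74.6|105 70.3|108 69.8|111 71.2|114 70.6|117 71.6|120 70.4|123 70.8|126 71.3|129 70.8|132 70.7|135 70.0|138 69.2|141 77.4|144 79.0|147 78.5|[[ 0.893  0.45   0.   ]
 [ 0.45  -0.893 -0.   ]
 [ 0.     0.    -1.   ]]
```

View pics/scene0.png

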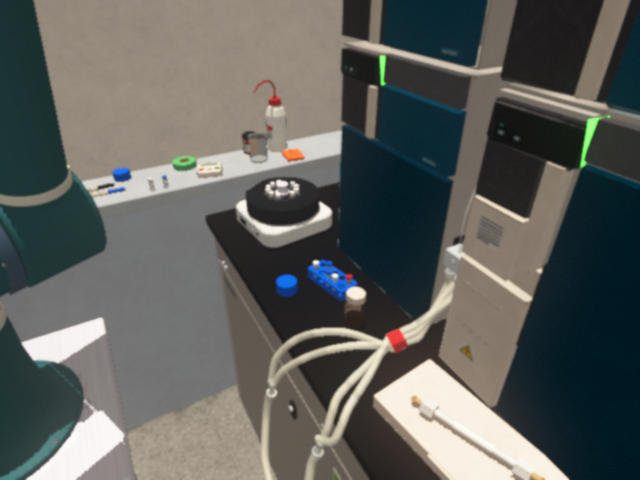

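The depth already shows the groove: it runs about 103–141° about the axis (middle 122°), with its floor 8 mm below the rim. In the pictures it is the darker notch at the lower left of the disc (top view, about 168,250). The cabinet face is at x ≈ 0.59, so I'll pass in front of it with the fingers shutting.

```bash
python3 -m inch '[{"dx":0.05,"dy":-0.06,"dz":-0.03,"fingers":-1},{"dx":0.08,"dy":-0.1,"dz":-0.03,"fingers":-1},{"dx":0.12,"dy":-0.145,"dz":-0.03,"fingers":-1},{"dx":0.16,"dy":-0.19,"dz":-0.03,"fingers":-1},{"dx":0.2,"dy":-0.24,"dz":-0.03,"fingers":-1},{"dx":0.24,"dy":-0.29,"dz":-0.03,"fingers":-1},{"dx":0.28,"dy":-0.335,"dz":-0.03,"fingers":-1},{"dx":0.33,"dy":-0.4,"dz":-0.03,"fingers":-1},{"dx":0.33,"dy":-0.4,"dz":-0.03,"fingers":-1},{"dx":0.33,"dy":-0.4,"dz":-0.03,"fingers":-1},{"dx":0.33,"dy":-0.4,"dz":-0.03,"fingers":-1}]'; python3 -c "
from h import *
s=bot.read_state();print(s['q'])
M=R.from_rotvec(s['tcp_rot']).as_matrix();a=np.radians(122)
T=np.array([.5665+.076*np.cos(a),.2967+.076*np.sin(a),.13]);print(T,M.T@(T-s['tool_pos']),M.round(3))"
```

```text
[-1.14092677e+00  2.63890694e-01  1.60397085e+00  3.97133714e-05
  1.27371165e+00 -3.68993199e-02]
[0.52622614 0.36115166 0.13      ] [ 0.63242931 -0.76073065  0.06330945] [[ 0.893  0.45   0.   ]
 [ 0.45  -0.893 -0.   ]
 [ 0.     0.    -1.   ]]invalid input at $[0]: expected keys dx, dy, dz, ax, ay, az, fingers
```

All keys are required.

```bash
python3 -m inch '[{"dx":0.04,"dy":-0.05,"dz":-0.03,"ax":0,"ay":0,"az":0,"fingers":-1},{"dx":0.08,"dy":-0.1,"dz":-0.03,"ax":0,"ay":0,"az":0,"fingers":-1},{"dx":0.12,"dy":-0.145,"dz":-0.03,"ax":0,"ay":0,"az":0,"fingers":-1},{"dx":0.16,"dy":-0.19,"dz":-0.03,"ax":0,"ay":0,"az":0,"fingers":-1},{"dx":0.2,"dy":-0.24,"dz":-0.03,"ax":0,"ay":0,"az":0,"fingers":-1},{"dx":0.24,"dy":-0.29,"dz":-0.03,"ax":0,"ay":0,"az":0,"fingers":-1},{"dx":0.28,"dy":-0.335,"dz":-0.03,"ax":0,"ay":0,"az":0,"fingers":-1},{"dx":0.33,"dy":-0.4,"dz":-0.03,"ax":0,"ay":0,"az":0,"fingers":-1},{"dx":0.33,"dy":-0.4,"dz":-0.03,"ax":0,"ay":0,"az":0,"fingers":-1},{"dx":0.33,"dy":-0.4,"dz":-0.03,"ax":0,"ay":0,"az":0,"fingers":-1}]'; python3 -c "
from h import *
s=bot.read_state();print(s['q'])
M=R.from_rotvec(s['tcp_rot']).as_matrix();a=np.radians(122)
T=np.array([.5665+.076*np.cos(a),.2967+.076*np.sin(a),.13]);print(T,M.T@(T-s['tool_pos']),M.round(3))"
```

```text
time: 1.85
tool_pos: [0.4187, -0.0956, 0.2236]
tcp_rot: [3.055, 0.732, 0.001]
wrist_force: [0.9, -0.8, 0.2]
width: 0.001
[-2.82396591e-01 -2.36915739e-01  2.05541516e+00  9.64536842e-06
  1.32223214e+00  8.17725745e-01]
[0.52622614 0.36115166 0.13      ] [ 0.30288796 -0.3583364   0.09360493] [[ 0.891  0.453  0.001]
 [ 0.453 -0.891 -0.   ]
 [ 0.001  0.001 -1.   ]]
```

```bash
python3 -m inch '[{"dx":0.03,"dy":-0.035,"dz":0,"ax":0,"ay":0,"az":-1,"fingers":-1},{"dx":0.065,"dy":-0.08,"dz":0,"ax":0,"ay":0,"az":-2,"fingers":-1},{"dx":0.1,"dy":-0.12,"dz":0,"ax":0,"ay":0,"az":-3,"fingers":-1},{"dx":0.135,"dy":-0.16,"dz":0,"ax":0,"ay":0,"az":-5,"fingers":-1},{"dx":0.17,"dy":-0.2,"dz":0,"ax":0,"ay":0,"az":-5,"fingers":-1},{"dx":0.205,"dy":-0.24,"dz":0,"ax":0,"ay":0,"az":-5,"fingers":-1},{"dx":0.24,"dy":-0.285,"dz":0.01,"ax":0,"ay":0,"az":-5,"fingers":-1},{"dx":0.275,"dy":-0.325,"dz":0.03,"ax":0,"ay":0,"az":-5,"fingers":-1},{"dx":0.303,"dy":-0.358,"dz":0.06,"ax":0,"ay":0,"az":-5,"fingers":-1},{"dx":0.303,"dy":-0.358,"dz":0.09,"ax":0,"ay":0,"az":-5,"fingers":-1},{"dx":0.303,"dy":-0.358,"dz":0.1,"ax":0,"ay":0,"az":-5,"fingers":-1},{"dx":0.303,"dy":-0.358,"dz":0.1,"ax":0,"ay":0,"az":-5,"fingers":-1},{"dx":0.303,"dy":-0.358,"dz":0.1,"ax":0,"ay":0,"az":-5,"fingers":-1}]'; python3 - <<'E'
from h import *
s=bot.read_state();M=R.from_rotvec(s['tcp_rot']).as_matrix();a=np.radians(122)
T=np.array([.5665+.076*np.cos(a),.2967+.076*np.sin(a),.08]);print(s['time'],s['tool_pos'],M.T@(T-s['tool_pos']),M.round(3).tolist())
im,d=bot.read_camera("top");cv2.imwrite("pics/t2.png",cv2.resize(im[120:320,100:330],None,fx=3,fy=3))
E
```

```text
time: 3.48
tool_pos: [0.5279, 0.3606, 0.1254]
tcp_rot: [-3.021, -0.863, -0.005]
wrist_force: [0.5, 0.2, 0.3]
width: 0.001
3.475 [0.52786384 0.36056148 0.12539735] [-0.00122669 -0.00139996  0.04539257] [[0.849, 0.528, 0.003], [0.528, -0.849, 0.001], [0.003, 0.001, -1.0]]
```

View pics/t2.png

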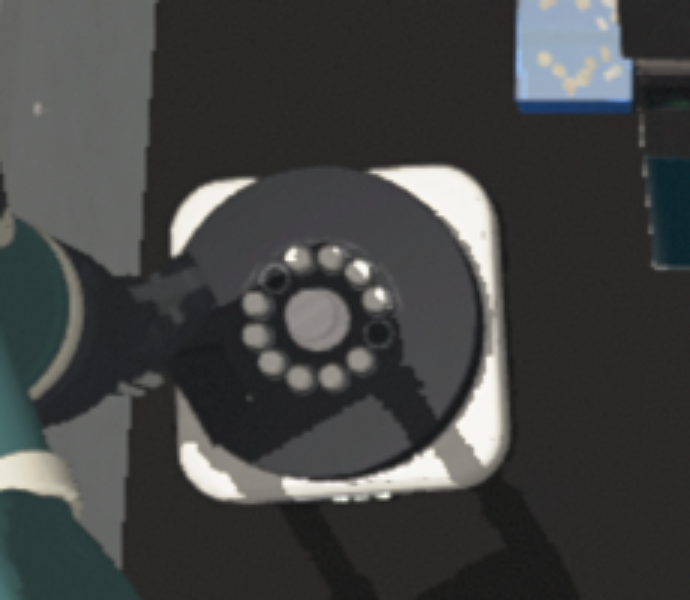

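The arm is over the groove at the left side of the disc (the gripper is seen in parallax at about 190,290), and everything else is unchanged. Descending to just above the rim next.

```bash
python3 -m inch '[{"dx":-0.001,"dy":-0.002,"dz":0.015,"ax":0,"ay":0,"az":0,"fingers":-1},{"dx":-0.001,"dy":-0.002,"dz":0.03,"ax":0,"ay":0,"az":0,"fingers":-1},{"dx":-0.001,"dy":-0.002,"dz":0.04,"ax":0,"ay":0,"az":0,"fingers":-1},{"dx":-0.001,"dy":-0.002,"dz":0.045,"ax":0,"ay":0,"az":0,"fingers":-1},{"dx":-0.001,"dy":-0.002,"dz":0.045,"ax":0,"ay":0,"az":0,"fingers":-1},{"dx":-0.001,"dy":-0.002,"dz":0.045,"ax":0,"ay":0,"az":0,"fingers":-1}]'
python3 -m inch '[{"dx":0,"dy":0,"dz":0.001,"ax":0,"ay":0,"az":0,"fingers":-1},{"dx":0,"dy":0,"dz":0.002,"ax":0,"ay":0,"az":0,"fingers":-1},{"dx":0,"dy":0,"dz":0.003,"ax":0,"ay":0,"az":0,"fingers":-1},{"dx":0,"dy":0,"dz":0.004,"ax":0,"ay":0,"az":0,"fingers":-1},{"dx":0,"dy":0,"dz":0.004,"ax":0,"ay":0,"az":0,"fingers":-1}]'
```

```text
time: 4.28
tool_pos: [0.5265, 0.3623, 0.0811]
tcp_rot: [-3.02, -0.863, -0.007]
wrist_force: [0.1, 0.9, 0.3]
width: -0.002
time: 4.9
tool_pos: [0.5264, 0.3622, 0.0769]
tcp_rot: [-3.02, -0.863, -0.007]
wrist_force: [0.2, -0.1, 0.8]
width: 0.006
```

Below rim level with no contact force, so the fingers are in the groove. Pressing on in small steps.

```bash
python3 -m inch '[{"dx":0,"dy":0,"dz":0.001,"ax":0,"ay":0,"az":0,"fingers":-1},{"dx":0,"dy":0,"dz":0.002,"ax":0,"ay":0,"az":0,"fingers":-1},{"dx":0,"dy":0,"dz":0.003,"ax":0,"ay":0,"az":0,"fingers":-1},{"dx":0,"dy":0,"dz":0.004,"ax":0,"ay":0,"az":0,"fingers":-1},{"dx":0,"dy":0,"dz":0.004,"ax":0,"ay":0,"az":0,"fingers":-1}]'
python3 -m inch '[{"dx":0,"dy":0,"dz":0.001,"ax":0,"ay":0,"az":0,"fingers":-1},{"dx":0,"dy":0,"dz":0.002,"ax":0,"ay":0,"az":0,"fingers":-1},{"dx":0,"dy":0,"dz":0.002,"ax":0,"ay":0,"az":0,"fingers":-1}]'
```

```text
time: 5.52
tool_pos: [0.5263, 0.3622, 0.0728]
tcp_rot: [-3.02, -0.863, -0.006]
wrist_force: [-0.0, 0.0, 0.3]
width: 0.002
time: 5.9
tool_pos: [0.5263, 0.3621, 0.0706]
tcp_rot: [-3.02, -0.863, -0.006]
wrist_force: [-0.0, -0.0, 0.1]
width: 0.001
```

```bash
python3 -m inch '[{"dx":0,"dy":0,"dz":0.001,"ax":0,"ay":0,"az":0,"fingers":-1},{"dx":0,"dy":0,"dz":0.002,"ax":0,"ay":0,"az":0,"fingers":-1},{"dx":0,"dy":0,"dz":0.002,"ax":0,"ay":0,"az":0,"fingers":-1}]'
python3 -m inch '[{"dx":0,"dy":0,"dz":0.001,"ax":0,"ay":0,"az":0,"fingers":-1},{"dx":0,"dy":0,"dz":0.001,"ax":0,"ay":0,"az":0,"fingers":-1}]'
```

```text
time: 6.28
tool_pos: [0.5261, 0.362, 0.0684]
tcp_rot: [-3.02, -0.863, -0.006]
wrist_force: [1.2, -0.1, 0.0]
width: 0.001
time: 6.52
tool_pos: [0.5261, 0.362, 0.0673]
tcp_rot: [-3.02, -0.864, -0.005]
wrist_force: [0.4, -0.1, -0.5]
width: 0.002
```

```bash
python3 - <<'E'
from h import *
s=bot.read_state();print(s['wrist_force'],s['torque'])
for c in("scene","top"):
    im,d=bot.read_camera(c);P=pts(c,d);np.save(c+"2.npy",P)
    o=im[150:260,210:350] if c=="scene" else im[150:310,120:300]
    o=cv2.LUT(o,(255*(np.arange(256)/255)**.5).astype(np.uint8));cv2.imwrite(f"pics/{c}3.png",cv2.resize(o,(400,int(400*o.shape[0]/o.shape[1]))))
a=cv2.imread("pics/scene3.png");b=cv2.imread("pics/top3.png");o=np.zeros((400,800,3),np.uint8);o[:a.shape[0],:400]=a;o[:b.shape[0],400:]=b[:400];cv2.imwrite("pics/c3.png",o)
cx,cy=.5665,.2967
r=np.hypot(P[...,0]-cx,P[...,1]-cy);t=np.degrees(np.arctan2(P[...,1]-cy,P[...,0]-cx))
print([np.median(P[...,2][(r>.058)&(r<.08)&(abs(P[...,2]-.08)<.02)&(t>=k)&(t<k+10)]).round(4) for k in range(-180,180,20)])
E
```

```text
[ 0.36948014 -0.12317055 -0.53464467] [0.02842601 0.02218181 0.03417189]
[np.float64(0.0792), np.float64(0.0787), np.float64(0.079), np.float64(0.0787), np.float64(0.0787), np.float64(0.0786), np.float64(0.0789), np.float64(0.0788), np.float64(0.0787), np.float64(0.0788), np.float64(0.0788), np.float64(0.0789), np.float64(0.079), np.float64(0.0794), np.float64(nan), np.float64(0.0707), np.float64(0.0784), np.float64(0.0788)]
  return _methods._mean(a, axis=axis, dtype=dtype,
  ret = ret.dtype.type(ret / rcount)
```

View pics/c3.png

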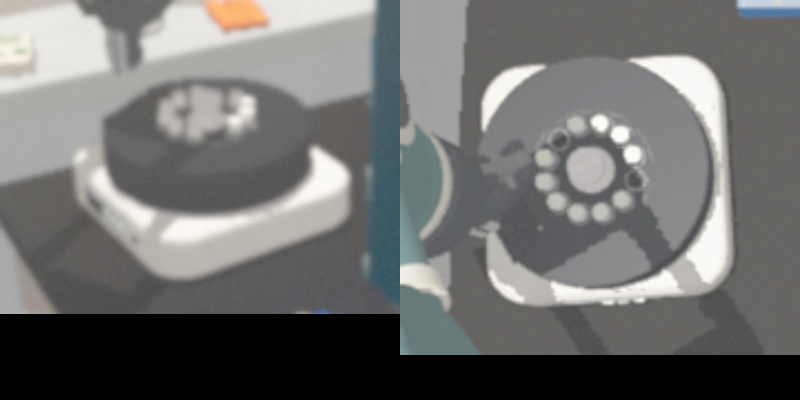

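```bash
python3 - <<'E'
from h import *
T=bot.read_state()["tool_pos"]
for c in("scene","top"):
    k=bot.get_calibration(c);K=np.array(k["intrinsics"]);V=np.array(k["view"])
    for X in(T,T+[0,0,.04],T+[0,0,.1]):
        p=V@np.r_[X,1];print(c,(K@p[:3]/p[2])[:2].round(1),p[2].round(3))
P=np.load("scene2.npy");T2=np.load("top2.npy")
for v in range(158,186,2):print(v,[P[v,u].round(3).tolist() for u in(250,253,256)])
q=T2[(abs(T2[...,0]-T[0])<.06)&(abs(T2[...,1]-T[1])<.06)&(T2[...,2]>.1)];print(len(q),q.mean(0))
for z0 in np.arange(.06,.24,.02):
  q=P[(abs(P[...,0]-T[0])<.2)&(abs(P[...,1]-T[1])<.2)&(P[...,2]>z0)&(P[...,2]<z0+.02)&(P[...,1]>.33)]
  if len(q):print(z0.round(2),len(q),q.mean(0).round(3),q.min(0).round(3),q.max(0).round(3))
E
```

```text
scene [254.9 188.6] 1.029
scene [253.6 173. ] 1.007
scene [251.4 148.5] 0.975
top [165.  251.7] 0.91
top [157.6 249.1] 0.871
top [145.1 244.8] 0.811
158 [[0.517, 0.351, 0.151], [0.522, 0.347, 0.151], [0.528, 0.344, 0.151]]
160 [[0.519, 0.358, 0.143], [0.521, 0.345, 0.147], [0.529, 0.345, 0.145]]
162 [[0.518, 0.356, 0.139], [0.524, 0.353, 0.139], [0.528, 0.346, 0.141]]
164 [[0.517, 0.355, 0.135], [0.522, 0.35, 0.135], [0.528, 0.346, 0.136]]
166 [[0.518, 0.358, 0.128], [0.521, 0.347, 0.132], [0.527, 0.344, 0.132]]
168 [[0.517, 0.357, 0.124], [0.522, 0.35, 0.126], [0.528, 0.348, 0.125]]
170 [[0.517, 0.359, 0.118], [0.522, 0.353, 0.119], [0.527, 0.345, 0.122]]
172 [[0.516, 0.356, 0.115], [0.52, 0.349, 0.117], [0.526, 0.346, 0.116]]
174 [[0.515, 0.356, 0.11], [0.52, 0.348, 0.112], [0.527, 0.349, 0.11]]
176 [[0.562, 0.493, 0.038], [0.571, 0.493, 0.036], [0.579, 0.494, 0.034]]
178 [[0.562, 0.493, 0.032], [0.57, 0.491, 0.031], [0.579, 0.494, 0.028]]
180 [[0.561, 0.491, 0.027], [0.568, 0.489, 0.026], [0.577, 0.489, 0.024]]
182 [[0.559, 0.489, 0.023], [0.57, 0.495, 0.018], [0.576, 0.49, 0.018]]
184 [[0.563, 0.502, 0.01], [0.572, 0.503, 0.008], [0.534, 0.372, 0.073]]
12928 [0.52322001 0.34198027 0.43846755]
0.06 520 [0.513 0.44  0.071] [0.343 0.33  0.06 ] [0.699 0.562 0.08 ]
0.08 39 [0.542 0.409 0.083] [0.344 0.33  0.08 ] [0.633 0.538 0.099]
0.1 66 [0.534 0.373 0.113] [0.514 0.343 0.101] [0.626 0.536 0.12 ]
0.12 106 [0.524 0.353 0.13 ] [0.513 0.344 0.12 ] [0.54 0.37 0.14]
0.14 156 [0.52  0.355 0.153] [0.499 0.33  0.14 ] [0.553 0.385 0.16 ]
0.16 225 [0.515 0.363 0.171] [0.49  0.331 0.16 ] [0.558 0.398 0.18 ]
0.18 277 [0.51  0.366 0.19 ] [0.484 0.33  0.18 ] [0.547 0.411 0.2  ]
0.2 243 [0.514 0.356 0.21 ] [0.496 0.33  0.2  ] [0.551 0.403 0.22 ]
0.22 107 [0.517 0.344 0.229] [0.489 0.33  0.22 ] [0.556 0.389 0.24 ]
```

The camera shows the fingertips ending at z ≈ 0.108 (scene picture, about 253,175), while the reported TCP is 0.067 with zero force. These disagree by about 40 mm, and nothing has been touched. I'll trust touch and vision, and keep going down gently while watching the force.

```bash
python3 -m inch '[{"dx":0,"dy":0,"dz":0.004,"ax":0,"ay":0,"az":0,"fingers":-1},{"dx":0,"dy":0,"dz":0.008,"ax":0,"ay":0,"az":0,"fingers":-1},{"dx":0,"dy":0,"dz":0.012,"ax":0,"ay":0,"az":0,"fingers":-1},{"dx":0,"dy":0,"dz":0.012,"ax":0,"ay":0,"az":0,"fingers":-1}]'
python3 - <<'E'
from h import *
T=bot.read_state()["tool_pos"]
im,d=bot.read_camera("scene");P=pts("scene",d)
q=P[150:200,248:260].reshape(-1,3);q=q[(q[:,1]>.33)&(q[:,1]<.37)&(q[:,0]<.535)];print(T,np.sort(q[:,2])[:12].round(3),q.mean(0))
cv2.imwrite("pics/s4.png",cv2.resize(im[130:240,220:340],(720,660))[:600])
E
```

```text
time: 7.12
tool_pos: [0.5257, 0.3618, 0.0547]
tcp_rot: [3.021, 0.863, 0.004]
wrist_force: [-0.3, -0.3, 0.2]
width: -0.002
[0.5257111  0.36175762 0.05466775] [0.067 0.069 0.069 0.069 0.07  0.07  0.071 0.071 0.071 0.071 0.071 0.071] [0.52198778 0.34951134 0.12488921]
```

View pics/s4.png

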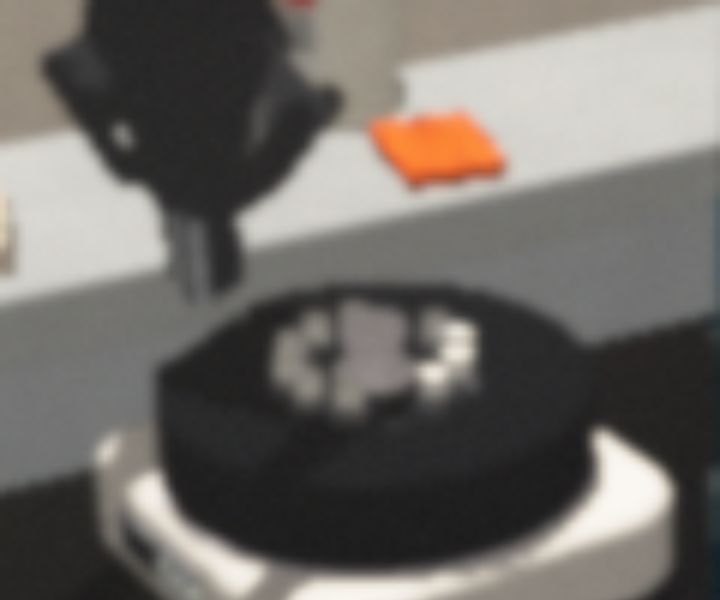

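The fingertips end at about pixel (254,180), well above the notch, so they are still in free air. Continuing down.

```bash
python3 -m inch '[{"dx":0,"dy":0,"dz":0.003,"ax":0,"ay":0,"az":0,"fingers":-1},{"dx":0,"dy":0,"dz":0.006,"ax":0,"ay":0,"az":0,"fingers":-1},{"dx":0,"dy":0,"dz":0.009,"ax":0,"ay":0,"az":0,"fingers":-1},{"dx":0,"dy":0,"dz":0.01,"ax":0,"ay":0,"az":0,"fingers":-1},{"dx":0,"dy":0,"dz":0.01,"ax":0,"ay":0,"az":0,"fingers":-1}]'
python3 -m inch '[{"dx":0,"dy":0,"dz":0.001,"ax":0,"ay":0,"az":0,"fingers":-1},{"dx":0,"dy":0,"dz":0.002,"ax":0,"ay":0,"az":0,"fingers":-1},{"dx":0,"dy":0,"dz":0.003,"ax":0,"ay":0,"az":0,"fingers":-1},{"dx":0,"dy":0,"dz":0.003,"ax":0,"ay":0,"az":0,"fingers":-1}]'
python3 - <<'E'
from h import *
s=bot.read_state();T=s["tool_pos"]
M=R.from_rotvec(s['tcp_rot']).as_matrix();print(M.round(3).tolist())
im,d=bot.read_camera("scene");P=pts("scene",d)
for v in range(172,194,2):print(v,P[v,254].round(3),im[v,254])
E
```

```text
time: 7.8
tool_pos: [0.5259, 0.3618, 0.0448]
tcp_rot: [3.021, 0.864, 0.004]
wrist_force: [0.4, -0.3, 0.1]
width: 0.0
time: 8.3
tool_pos: [0.5258, 0.3618, 0.0417]
tcp_rot: [3.021, 0.863, 0.004]
wrist_force: [0.6, -1.1, -0.2]
width: 0.005
[[0.849, 0.529, 0.002], [0.529, -0.849, 0.001], [0.002, 0.001, -1.0]]
172 [0.523 0.35  0.115] [64 64 65]
174 [0.523 0.35  0.111] [79 79 78]
176 [0.523 0.352 0.105] [84 84 83]
178 [0.522 0.35  0.101] [87 86 86]
180 [0.521 0.349 0.096] [89 90 89]
182 [0.521 0.349 0.091] [92 92 92]
184 [0.52  0.349 0.086] [97 98 97]
186 [0.525 0.363 0.074] [73 73 73]
188 [0.523 0.358 0.072] [37 38 38]
190 [0.519 0.349 0.071] [32 31 32]
192 [0.509 0.323 0.08 ] [32 32 33]
```

```bash
python3 -m inch '[{"dx":0,"dy":0,"dz":0.001,"ax":0,"ay":0,"az":0,"fingers":-1},{"dx":0,"dy":0,"dz":0.002,"ax":0,"ay":0,"az":0,"fingers":-1},{"dx":0,"dy":0,"dz":0.003,"ax":0,"ay":0,"az":0,"fingers":-1},{"dx":0,"dy":0,"dz":0.004,"ax":0,"ay":0,"az":0,"fingers":-1},{"dx":0,"dy":0,"dz":0.004,"ax":0,"ay":0,"az":0,"fingers":-1}]'
python3 -m inch '[{"dx":0,"dy":0,"dz":0.001,"ax":0,"ay":0,"az":0,"fingers":-1},{"dx":0,"dy":0,"dz":0.002,"ax":0,"ay":0,"az":0,"fingers":-1},{"dx":0,"dy":0,"dz":0.003,"ax":0,"ay":0,"az":0,"fingers":-1},{"dx":0,"dy":0,"dz":0.003,"ax":0,"ay":0,"az":0,"fingers":-1}]'
python3 -m inch '[{"dx":0,"dy":0,"dz":0.001,"ax":0,"ay":0,"az":0,"fingers":-1},{"dx":0,"dy":0,"dz":0.002,"ax":0,"ay":0,"az":0,"fingers":-1},{"dx":0,"dy":0,"dz":0.002,"ax":0,"ay":0,"az":0,"fingers":-1}]'
```

```text
time: 8.98
tool_pos: [0.5257, 0.3618, 0.0376]
tcp_rot: [3.02, 0.864, 0.003]
wrist_force: [-0.8, 0.5, -0.5]
width: -0.002
time: 9.48
tool_pos: [0.5258, 0.362, 0.0351]
tcp_rot: [-3.02, -0.863, -0.004]
wrist_force: [-0.8, -0.3, 4.0]
width: 0.001
time: 9.85
tool_pos: [0.5257, 0.3623, 0.0331]
tcp_rot: [-3.02, -0.863, -0.004]
wrist_force: [-2.2, 1.1, 5.2]
width: 0.003
```

First contact: the force has risen to 4–5 N.

```bash
for i in 1 2 3; do python3 -m inch '[{"dx":0,"dy":0,"dz":0.001,"ax":0,"ay":0,"az":0,"fingers":-1},{"dx":0,"dy":0,"dz":0.0015,"ax":0,"ay":0,"az":0,"fingers":-1}]'; done; python3 -c "
from h import *
im,d=bot.read_camera('top');P=pts('top',d)
r=np.hypot(P[...,0]-.5665,P[...,1]-.2967);t=np.degrees(np.arctan2(P[...,1]-.2967,P[...,0]-.5665))
print([np.median(P[...,2][(r>.058)&(r<.08)&(t>=k)&(t<k+20)]).round(4) for k in range(-120,80,20)])"
```

```text
time: 10.1
tool_pos: [0.5256, 0.3625, 0.0319]
tcp_rot: [-3.02, -0.863, -0.004]
wrist_force: [-3.7, 0.9, 7.1]
width: 0.006
time: 10.35
tool_pos: [0.5256, 0.3625, 0.031]
tcp_rot: [-3.02, -0.863, -0.004]
wrist_force: [-4.3, 0.0, 7.5]
width: 0.002
time: 10.6
tool_pos: [0.5256, 0.3625, 0.0303]
tcp_rot: [-3.02, -0.863, -0.004]
wrist_force: [-4.4, -0.8, 8.6]
width: 0.002
[np.float64(0.0802), np.float64(0.0802), np.float64(0.08), np.float64(0.0804), np.float64(0.0803), np.float64(0.0805), np.float64(0.0805), np.float64(0.0804), np.float64(0.0803), np.float64(0.0803)]
```

The carousel rim has risen 1.5 mm, so the catch has let go and is lifting against the fingers. Withdrawing straight up.

```bash
python3 -m inch '[{"dx":0,"dy":0,"dz":-0.01,"ax":0,"ay":0,"az":0,"fingers":-1},{"dx":0,"dy":0,"dz":-0.025,"ax":0,"ay":0,"az":0,"fingers":-1},{"dx":0,"dy":0,"dz":-0.05,"ax":0,"ay":0,"az":0,"fingers":-1},{"dx":0,"dy":0,"dz":-0.08,"ax":0,"ay":0,"az":0,"fingers":-1},{"dx":0,"dy":0,"dz":-0.11,"ax":0,"ay":0,"az":0,"fingers":-1},{"dx":0,"dy":0,"dz":-0.11,"ax":0,"ay":0,"az":0,"fingers":-1},{"dx":0,"dy":0,"dz":-0.11,"ax":0,"ay":0,"az":0,"fingers":-1},{"dx":0,"dy":0,"dz":-0.11,"ax":0,"ay":0,"az":0,"fingers":-1}]'; cat > chk.py <<'E'
from h import *
im,d=bot.read_camera('top');P=pts('top',d)
r=np.hypot(P[...,0]-.5665,P[...,1]-.2967);t=np.degrees(np.arctan2(P[...,1]-.2967,P[...,0]-.5665))
print([np.median(P[...,2][(r>.058)&(r<.08)&(t>=k)&(t<k+20)]).round(4) for k in range(-120,80,20)])
for n in("vial_rack","jar_std","cap_blue_1"):
    for m in bot.masks_of("top",n)[:1]:print(n,np.median(P[m["region"]],0).round(3))
cv2.imwrite("pics/end.png",im)
E
python3 chk.py
```

```text
time: 11.65
tool_pos: [0.5243, 0.3616, 0.1384]
tcp_rot: [3.02, 0.863, -0.001]
wrist_force: [-0.4, -0.4, -0.4]
width: -0.0
[np.float64(0.09), np.float64(0.0896), np.float64(0.09), np.float64(0.0898), np.float64(0.0898), np.float64(0.0901), np.float64(0.0902), np.float64(0.0899), np.float64(0.0902), np.float64(0.09)]
vial_rack [0.55  0.044 0.021]
jar_std [ 0.531 -0.057  0.063]
cap_blue_1 [0.466 0.069 0.021]
```

The rim is now at about 0.090, up roughly 11 mm, and the bystanders haven't moved. I'll move the hand clear and check the catch.

```bash
python3 -m inch '[{"dx":-0.04,"dy":0.02,"dz":-0.03,"ax":0,"ay":0,"az":0,"fingers":-1},{"dx":-0.08,"dy":0.04,"dz":-0.04,"ax":0,"ay":0,"az":0,"fingers":-1},{"dx":-0.12,"dy":0.06,"dz":-0.05,"ax":0,"ay":0,"az":0,"fingers":-1},{"dx":-0.16,"dy":0.09,"dz":-0.05,"ax":0,"ay":0,"az":0,"fingers":-1},{"dx":-0.19,"dy":0.13,"dz":-0.05,"ax":0,"ay":0,"az":0,"fingers":-1},{"dx":-0.22,"dy":0.17,"dz":-0.05,"ax":0,"ay":0,"az":0,"fingers":-1},{"dx":-0.24,"dy":0.2,"dz":-0.05,"ax":0,"ay":0,"az":0,"fingers":-1},{"dx":-0.24,"dy":0.2,"dz":-0.05,"ax":0,"ay":0,"az":0,"fingers":-1},{"dx":-0.24,"dy":0.2,"dz":-0.05,"ax":0,"ay":0,"az":0,"fingers":-1},{"dx":-0.24,"dy":0.2,"dz":-0.05,"ax":0,"ay":0,"az":0,"fingers":-1}]'; cat >> chk.py <<'E'
for a in range(56,84,4):
    z=P[...,2][(r*1000>a)&(r*1000<=a+4)&(abs(t-122)<13)]
    z0=np.load("top.npy")[...,2][(r*1000>a)&(r*1000<=a+4)&(abs(t-122)<13)]
    print(a,np.median(z).round(4),np.median(z0).round(4))
E
python3 chk.py
```

```text
time: 13.1
tool_pos: [0.4268, 0.0663, 0.1889]
tcp_rot: [-3.019, -0.865, -0.001]
wrist_force: [-0.2, 0.2, -0.6]
width: 0.0
[np.float64(0.0899), np.float64(0.0898), np.float64(0.0901), np.float64(0.0899), np.float64(0.0899), np.float64(0.0902), np.float64(0.0898), np.float64(0.0902), np.float64(0.09), np.float64(0.0898)]
vial_rack [0.558 0.285 0.089]
jar_std [ 0.531 -0.057  0.063]
cap_blue_1 [0.558 0.285 0.089]
56 0.0781 0.0679
60 0.0799 0.0698
64 0.0814 0.0703
68 0.0814 0.0718
72 0.0825 0.0721
76 0.0839 0.0733
80 0.0843 0.0405
```

View pics/end.png

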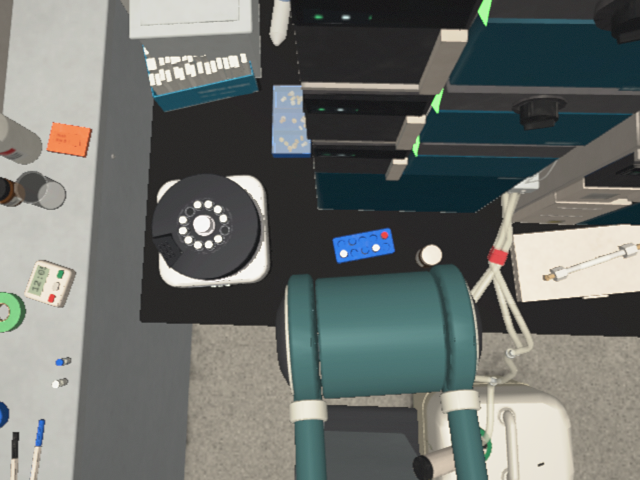

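The carousel is raised and the hand is clear. The pad shows the same slope as at rest. The rack (363,245) and jar (429,255) haven't moved. The cap is hidden under the arm in this picture, but it was unmoved in the check just before.

```bash
python3 -c "
from workcell import bot
s=bot.read_state();print(s['time'],s['wrist_force']);print(bot.finish_job())"
```

```text
13.3 [ 0.44423449 -0.41136736  0.5718113 ]
the job is handed in; nothing more can be done
None
```

The carousel is unlocked and has sprung up on its own. I handed the job in at 13.3 s, with the hand clear and touching nothing. No verdict is reported.

**What I did:** The top camera's depth showed the groove at about 122° in the world frame, so I did not need to feel along the rim. I pressed the catch down with shut fingertips in 1 mm steps; the highest downward force I read was about 8.6 N. When the rim had risen 1.5 mm, showing the catch had let go, I withdrew straight up.

**Last checks:**
- **Carousel:** the rim went from 78.9 to 90.0 mm by the depth camera, so it is up about 11 mm. That is within the 9 to 16 mm wanted, though a little under the nominal 12 mm.
- **Catch:** its pad has the same slope as at rest, so it has sprung back.
- **Bystanders:** rack, jar and cap were all within about 1 mm of their start just after the press.

**Disagreements:**
- **Tool height:** the reported TCP height was about 40 mm lower than where the camera and the first contact put the fingertips. I went by camera and force instead and did not find the cause.
- **Last detections:** in the final picture the network mislabelled the carousel as both the rack and the cap. The picture shows the rack in place; the cap was hidden under the arm, and the retreat passed well above it.

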